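Seat the white reference disc in the measuring port and swing the retaining arm over it

TASK

The loose white ceramic disc lies on the flat top of the measuring stage: push it with the fingertips, sliding it over the plate and across the port's rim until it drops flat into the round port, never lifting it or standing it on edge. Then push the retaining arm round by its upright peg, as far as it goes, so that it lies across the seated disc. Leave the vial, the jar and the dish where they stand.

Things in the scene. Friction and masses are not known exactly. Their poses are not given: they have to be found in the camera images.
- disc_center (a point): Centre (half-way up) of the loose white ceramic reference disc, 48 mm in diameter, 8 mm thick, about 30 to 65 g. It starts lying flat on the stage's plate, 75 to 130 mm from the port, on the stage's +y side. z axis: the disc's own axis.
- stage: Measuring stage, a low white box with a flat grey metal top plate, fixed to the table, 150 mm along its x, 240 mm along its y, 40 mm high; origin at the centre of its underside, z up; it may be turned on the table by up to about 0.3 rad. There is no raised edge round the plate. Low dark pivot foot of the retaining arm on the plate near the +x edge.
- port (a point): Centre of the mouth of the round port, a flat-bottomed recess in the stage's plate with a dark floor: 54 mm in diameter, 8 mm deep, small chamfer, level with the plate's top (40 mm above the table), 40 mm to the -y side of the stage's centre. The disc seated in it is flush with the plate. Axes as the stage's.
- pivot (a point): On the vertical pivot axis of the retaining arm, 22 mm above the plate's top, 55 mm to the stage's +x side of the port's centre. The pivot hub is 20 mm in diameter and stands 15 mm above the plate.
- peg (a point): On the axis of the upright steel peg at the free end of the retaining arm, 22 mm above the plate's top, 85 mm from the pivot axis. The peg is 10 mm in diameter; it stands on the flat steel bar of the arm (14 mm wide, 5 mm thick, underside 4 mm and upper side 9 mm above the plate, its end 3 mm past the peg's axis) and its top is 35 mm above the plate. The arm passes freely over a seated disc, but runs into a disc that lies on the plate.
- keeper (a joint): Angle of the retaining arm in rad: at 0 it points along the stage's -y, away from the port (swung open, the peg beyond the plate's edge); it grows as the arm swings clockwise seen from above, and at its stop, 1.57, the arm points along the stage's -x, straight across the middle of the port. It starts between 0 and 0.5, turns with light friction (about 0.5 N at the peg) and stays where it is left.
- vial: Bystander: amber vial with black cap, 28 mm in diameter, 62 mm high, loose on the table; origin at the centre of its underside.
- jar: Bystander: glass jar with white cap, 44 mm in diameter, 70 mm high, loose on the table; origin at the centre of its underside.
- dish: Bystander: open white ceramic cup-shaped dish, 60 mm in diameter, 45 mm high, loose on the table; origin at the centre of its underside.

How it is judged:
By the outcome, as a careful person would: the job done as asked, in the order asked, and still so for the second after the job is handed in, with the robot touching nothing.
It also fails if it takes over 53 s, if anything falls off the work surface, if the arm or the gripper's body presses on something with over 40 N, if the wrist force passes 120 N, or if a joint passes its speed limit or range.

ROBOT

A 6-joint arm with a two-finger parallel gripper is mounted at the origin on the work surface. World frame = base frame: x ahead of the robot, y to its left, z up, the work surface at z = 0. Lengths are in mm, angles in rad, forces in N, time in s.
With the tool pointing down it reaches from about 275 to 850 mm from the base axis. Payload 5.2 kg.
Tool frame: the origin (TCP) lies on the mounting face of the last link; the fingertips stand 173 mm ahead of it and the grasp point (between the pads) lies 155 mm ahead of it (arm.pinch_z is the distance from the TCP to the grasp point, in mm); y points along the fingers, z is the direction in which the jaws open and shut, and the axes are right-handed (so a half turn about y gives the same grasp; the last joint's range is limited). The gripper opens to 85 mm and grips with 20 to 120 N. Pads are 22 mm wide; open, the fingers measure 114 mm over their backs; the gripper's body (76 mm by 85 mm) begins 54 mm behind the grasp point. The pads swing forward as they close: fully open they stand 13 mm farther back than shut.
Start: joints at [1.026, 0.259, 1.535, -0, 1.348, -0.203], TCP at [184.33, 518.198, 404.71] pointing down, gripper open.
Joint ranges: [-3.14, 3.14], [-0.91, 2.08], [0.19, 2.58], [-1.22, 4.36], [0.22, 2.71], [-3.12, 3.12]. Speed limits (rad/s): [2.57, 2.57, 3.14, 3.14, 3.14, 3.14].

INTERFACE

Orientations are given as a 3x3 rotation matrix whose columns are the frame's x, y, z axes.
In Python, from rig import arm gives the robot as it stands.
- The arm moves only by the tool move_arm, never from a script. Its argument "commands" is a list of rows, each a list of 5 numbers: the opening, from -1 (shut) to 1 (fully open), then the shift along the tool's x, y, z in units of 0.25 m (1.0 is 0.25 m), then the turn about the tool's y in units of 180 degrees (1.0 is 180 degrees). A call has 1 to 10 rows; each row is the pose to reach, as a shift and turn from the pose commanded when the call began, along the tool's axes at that moment, turning the shorter way round; what a row does not reach only later rows make up. A row lasts 1/10 s, in which the tool goes at most 50 mm and 8.59 degrees, less where a joint would pass 70% of its speed; a pose out of reach is approached as far as the arm can. A call with a number of a shift or a turn outside -1 to 1 is refused whole. A call with a gripper value outside its range is refused whole. The fingers move at their own pace and stop on an object; "squeeze" is the grip in N (left out, the last holds). Time passes only in rows, so rows that repeat a pose let the fingers close. It gives the time, the measured TCP pose, the force and the opening at its end, in the units of the state.
- arm.get_state(): the state, without advancing time (a new reading comes with each control period).
- arm.read_camera(name): name is "scene" or "top" or "wrist"; returns the picture (400x640x3 uint8, red, green, blue); there is no depth.
- arm.camera_info(name): a dict with "intrinsics" (3x3 intrinsics, pixels), "rvec" (rotation vector, rad) and "tvec" (3), from world to camera coordinates, as OpenCV has them; the wrist camera has in their place "mount" (4x4, takes a point from camera to tool coordinates, whose origin is the TCP and whose axes are the tool frame's). Camera axes: x right, y down, z forward; pixel columns grow to the right and rows downward; lengths in mm; the calibration is good to about 2 mm. The wrist camera is an equidistant fisheye: a pixel r from the principal point sees the ray r / f radians off the axis. A picture is of the moment at which its call begins: read the wrist's pose just before it. camera_info takes no time and is no camera call.
- arm.hand_in(): hands the job in, once; it reports no verdict.
Trained networks look in the newest picture that a camera, given by its name, has taken for a name from the list of things; names that differ only in an ending like _2 or _b are one class to them, and where a whole thing is asked for, a point or a joint stands for the part that bears it (a point fixed in the world has none). Each returns a list of dicts, best first, with "confidence" (0 to 1); they miss things now and then, are a little off and sometimes report something else, mostly with a low value. They report only what shows in the picture. A call takes as long as a camera call.
- arm.masks_of(camera, name): "pixels" (400x640 bool, what is visible of it) and "extent" ([left, top, right, bottom] in pixels, round what is visible of it).
The state is a dict: "clock": time; "joint_pos": joint angles; "joint_vel": joint speeds; "joint_efforts": joint torques, N m; "tool_pos": TCP position; "orientation": TCP orientation; "wrist_force": force on the tool from outside, world axes, zero at the start; "ft_torque": the same for the moment, N m; "finger_gap": finger opening in mm.
Only numpy, scipy, OpenCV 4.12 (cv2) and the standard library are available. Lean on these libraries where they do the work, as an engineer would, in place of code of your own. Each camera call takes 0.05 s, during which the arm holds its last target.

## Working session

There is one attempt and no reset: what is moved stays moved. The work goes in short steps, Python scripts to look and compute and a tool call to move; the robot and the scene stay as the last step left them, time stands still between calls to the robot, and variables do not carry over. Pictures are saved under pics/ and viewed, and the job is handed in when it is done.

Besides the shell and the picture viewer there is one more tool, called after "Call:" in YAML: its name, and indented under it one key for each argument. move_arm: Moves the arm, as the interface text tells. Shifts and turns lie within -1 to 1; 1 stands for 0.25 m of shift or 180 degrees of turn. Its arguments: {"type":"object","properties":{"commands":{"type":"array"},"squeeze":{"type":"number"}},"required":["commands"]}

```bash
mkdir -p pics; ls
python3 - <<'E'
from rig import arm
import cv2,numpy as np
s=arm.get_state();print(s)
for c in("top","scene"):
    im=arm.read_camera(c);cv2.imwrite(f"pics/{c}0.png",im[:,:,::-1]);print(c,arm.camera_info(c))
    for n in("disc_center","stage","keeper","peg","port","vial","jar","dish"):
        try: print(n,[(round(d["confidence"],2),d["extent"]) for d in arm.masks_of(c,n)])
        except Exception as e: print(n,e)
print(arm.camera_info("wrist"),arm.get_state()["clock"])
E
```

```text
pics
{'clock': 0.0, 'joint_pos': array([ 1.02622949e+00,  2.59317470e-01,  1.53610290e+00,  2.12798698e-05,
        1.34800298e+00, -2.02814645e-01]), 'joint_vel': array([ 2.14292235e-04, -1.71841981e-04,  9.44551855e-04, -1.15173243e-04,
       -7.11696757e-05, -4.75452871e-04]), 'joint_efforts': array([-2.05454569e-03, -4.46025610e+01, -2.90576881e+01, -2.66327033e-04,
        1.18596447e-02, -1.25817940e-05]), 'tool_pos': array([184.18827088, 518.00162642, 403.88019728]), 'orientation': array([[ 9.42167115e-01, -9.66137966e-04,  3.35142050e-01],
       [-3.35143217e-01, -1.55513480e-03,  9.42165912e-01],
       [-3.89071192e-04, -9.99998324e-01, -1.78899146e-03]]), 'wrist_force': array([ 0.05535251, -0.18080158,  0.27196937]), 'ft_torque': array([ 0.0007528 , -0.0243539 ,  0.06262612]), 'finger_gap': 85.01460520221778}
top {'intrinsics': array([[436.82585493,   0.        , 319.70389327],
       [  0.        , 436.82585493, 197.86198605],
       [  0.        ,   0.        ,   1.        ]]), 'rvec': array([ 2.14722089, -2.19320274,  0.10210602]), 'tvec': array([110.22847383, 587.329
[... 1012 characters left out ...]
3.8])]
vial [(0.69, [378.1, 181.5, 393.5, 209.8])]
jar [(0.79, [252.9, 214.4, 280.9, 256.0]), (0.36, [307.1, 217.9, 336.7, 256.9])]
dish [(0.71, [305.0, 217.6, 336.5, 257.9])]
{'intrinsics': array([[309.70691629,   0.        , 320.53274065],
       [  0.        , 309.70691629, 198.2189536 ],
       [  0.        ,   0.        ,   1.        ]]), 'mount': array([[-3.74717975e-04,  9.59653547e-01,  2.81184866e-01,
        -7.23770082e+01],
       [ 8.93568353e-05, -2.81184852e-01,  9.59653620e-01,
         3.02364210e+01],
       [ 9.99999926e-01,  3.84725251e-04,  1.96134145e-05,
        -4.03336997e-01],
       [ 0.00000000e+00,  0.00000000e+00,  0.00000000e+00,
         1.00000000e+00]])} 0.9
```

View pictures.

Run:
```python
import cv2
a=cv2.imread("pics/top0.png");cv2.imwrite("pics/top0c.png",cv2.resize(a[130:310,240:460],None,fx=3.4,fy=3.3,interpolation=cv2.INTER_CUBIC)[:600,:800])
```

```text
(no output)
```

View pics/top0.png

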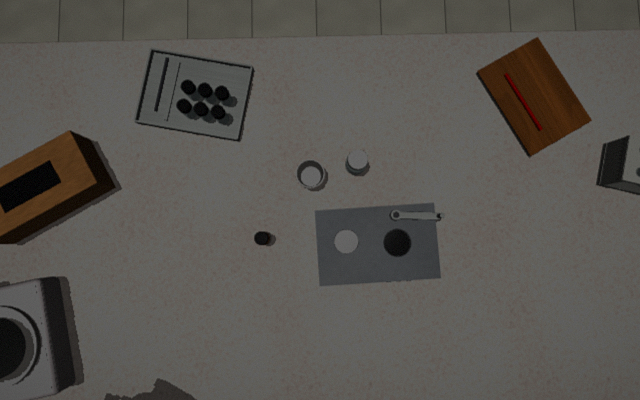

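View pics/top0c.png

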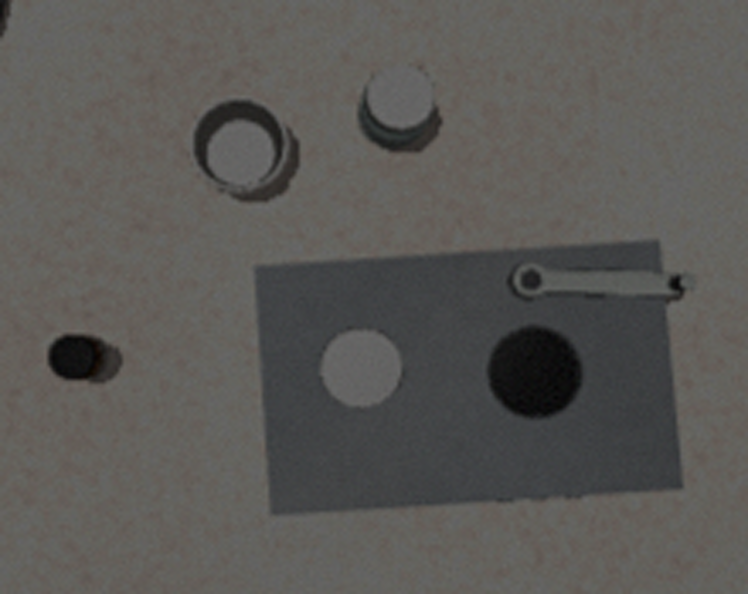

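View pics/scene0.png

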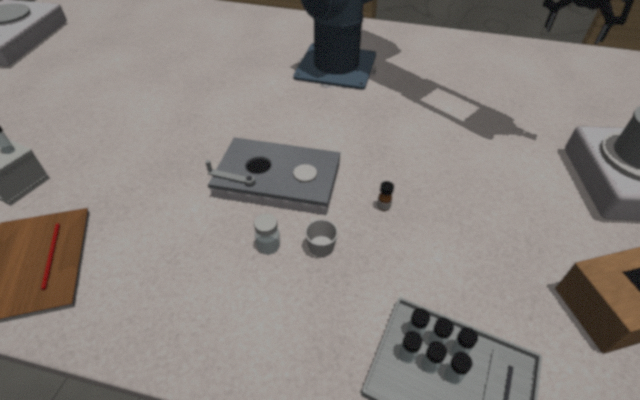

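The top view shows the plate at about x 315–440, y 204–286. The disc is near (346,241) and the dark port near (397,242). The keeper is almost fully open, with its peg near (440,215). Next I turn these pixels into world positions.

```bash
cat > h.py <<'E'
import numpy as np,cv2
from rig import arm
def ray(c,uv,z):
    i=arm.camera_info(c);R=cv2.Rodrigues(np.array(i["rvec"]))[0];t=np.array(i["tvec"]).reshape(3)
    p=cv2.undistortPoints(np.array(uv,float).reshape(-1,1,2),i["intrinsics"],None).reshape(-1,2)
    d=np.c_[p,np.ones(len(p))]@R; o=-R.T@t
    return o+d*((z-o[2])/d[:,2])[:,None]
def proj(c,P):
    i=arm.camera_info(c);return cv2.projectPoints(np.array(P,float).reshape(-1,1,3),i["rvec"],i["tvec"],i["intrinsics"],None)[0].reshape(-1,2)
def wproj(P,s):
    i=arm.camera_info("wrist");M=np.array(i["mount"]);K=i["intrinsics"]
    T=np.eye(4);T[:3,:3]=s["orientation"];T[:3,3]=s["tool_pos"]
    W=np.linalg.inv(T@M);p=np.array(P,float).reshape(-1,3)@W[:3,:3].T+W[:3,3]
    r=np.hypot(p[:,0],p[:,1]);th=np.arctan2(r,p[:,2])
    return K[:2,2]+K[0,0]*th[:,None]*p[:,:2]/r[:,None]
def wray(uv,z,s):
    i=arm.camera_info("wrist");M=np.array(i["mount"]);K=i["intrinsics"]
    T=np.eye(4);T[:3,:3]=s["orientation"];T[:3,3]=s["tool_pos"];W=T@M
    q=(np.array(uv,float).reshape(-1,2)-K[:2,2])/K[0,0];r=np.linalg.norm(q,axis=1)
    d=np.c_[q/np.maximum(r,1e-9)[:,None]*np.sin(r)[:,None],np.cos(r)]@W[:3,:3].T;o=W[:3,3]
    return o+d*((z-o[2])/d[:,2])[:,None]
E
python3 - <<'E'
from h import *
im=cv2.imread("pics/top0.png");g=cv2.cvtColor(im,cv2.COLOR_BGR2GRAY)
def cen(box,f):
    l,t,r,b=box;m=np.zeros(g.shape,np.uint8);m[t:b,l:r]=f(g[t:b,l:r])
    n,L,S,C=cv2.connectedComponentsWithStats(m);k=1+np.argmax(S[1:,4]);ys,xs=np.nonzero(L==k);print(S[k],C[k]);return np.c_[xs,ys]
for z,box,f,n in((48,(330,225,362,258),lambda a:a>92,"disc"),(40,(380,224,415,262),lambda a:a<40,"port")):
    uv=cen(box,f);P=ray("top",uv,z)
    print(n,P.mean(0),P[:,:2].max(0)-P[:,:2].min(0))
# plate corners (crop px -> full)
c=np.array([[255,267],[658,240],[683,488],[270,514]])/[3.4,3.3]+[240,130]
P=ray("top",c,40);print(P, "cent",P.mean(0),[np.linalg.norm(P[i]-P[i-1]) for i in range(4)])
e=(P[0]-P[1])+(P[3]-P[2]);yaw=np.arctan2(-e[0],e[1]);print("yaw",yaw)
o=P.mean(0)[:2];R=np.array([[np.cos(yaw),-np.sin(yaw)],[np.sin(yaw),np.cos(yaw)]])
print("port",o+R@[0,-40],"pivot",o+R@[55,-40])
print("pivot img",ray("top",np.array([[529,280]])/[3.4,3.3]+[240,130],55),"peg",ray("top",np.array([[690,282]])/[3.4,3.3]+[240,130],75))
for n,uv in (("vial",[74,357]),("jar",[400,97]),("dish",[240,145])):print(n,ray("top",np.array([uv])/[3.4,3.3]+[240,130],60))
E
```

```text
[335 230  23  23 404] [345.84405941 241.2029703 ]
disc [500.7510791   48.01137702  48.        ] [43.1837608  43.55869572]
[384 229  27  28 589] [396.92529711 242.41256367]
port [496.20985268 -53.87078865  40.        ] [53.57457948 52.2361005 ]
[[ 562.37977407  107.71227969   40.        ]
 [ 573.75722759 -130.20349396   40.        ]
 [ 424.841084   -137.81728125   40.        ]
 [ 414.46804292  101.9686006    40.        ]] cent [493.86153214 -14.58497373  40.        ] [np.float64(148.02320784983468), np.float64(238.18766089071133), np.float64(149.11065548333815), np.float64(240.01014377968795)]
yaw 0.0455001202957913
port [495.68090904 -54.54357566] pivot [550.62398668 -52.04193242]
pivot img [[550.24405483 -50.72254234  55.        ]] peg [[ 546.06411329 -138.04195949   75.        ]]
vial [[510.05989898 212.11716177  60.        ]]
jar [[661.36476931  21.01110657  60.        ]]
dish [[634.30110762 114.6936682   60.        ]]
```

Call:
move_arm:
  commands:
    - [-0.4, 0.886, 0.3, -0.591, 0.405]
    - [-0.4, 0.886, 0.3, -0.591, 0.405]
    - [-0.4, 0.886, 0.3, -0.591, 0.405]
    - [-0.4, 0.886, 0.3, -0.591, 0.405]
    - [-0.4, 0.886, 0.3, -0.591, 0.405]
    - [-0.4, 0.886, 0.3, -0.591, 0.405]
    - [-0.4, 0.886, 0.3, -0.591, 0.405]
    - [-0.4, 0.886, 0.3, -0.591, 0.405]
    - [-0.4, 0.886, 0.3, -0.591, 0.405]
    - [-0.4, 0.886, 0.3, -0.591, 0.405]
  squeeze: 20

```text
clock: 1.9
tool_pos: [343.6, 304.6, 329.8]
orientation: [[-0.044, 0.0, 0.999], [-0.999, 0.0, -0.044], [-0.0, -1.0, 0.0]]
wrist_force: [-0.1, 0.0, 0.7]
finger_gap: 25.7
```

```bash
cat >> h.py <<'E'
def shift(target,s=None):
    s=s or arm.get_state();return np.round(np.array(s["orientation"]).T@(np.array(target)-s["tool_pos"])/250,4)
def st():
    s=arm.get_state();print(round(s["clock"],2),s["tool_pos"].round(1),s["orientation"].round(3).tolist(),s["wrist_force"].round(1),round(s["finger_gap"],1));return s
E
python3 - <<'E'
from h import *
s=st();print(shift([502.7,92,260],s))
E
```

```text
1.9 [343.6 304.6 329.8] [[-0.044, 0.0, 0.999], [-0.999, 0.0, -0.044], [-0.0, -1.0, 0.0]] [-0.1  0.   0.7] 25.7
[0.8216 0.2791 0.6732]
```

Call:
move_arm:
  commands:
    - [-0.4, 0.822, 0.279, 0.673, 0]
    - [-0.4, 0.822, 0.279, 0.673, 0]
    - [-0.4, 0.822, 0.279, 0.673, 0]
    - [-0.4, 0.822, 0.279, 0.673, 0]
    - [-0.4, 0.822, 0.279, 0.673, 0]
    - [-0.4, 0.822, 0.279, 0.673, 0]
    - [-0.4, 0.822, 0.279, 0.673, 0]
    - [-0.4, 0.822, 0.279, 0.673, 0]

```text
clock: 2.7
tool_pos: [502.6, 91.9, 259.7]
orientation: [[-0.043, -0.001, 0.999], [-0.999, 0.0, -0.043], [-0.0, -1.0, -0.001]]
wrist_force: [0.2, 0.0, 0.0]
finger_gap: 25.4
```

Run:
```python
from h import *
s=st();im=arm.read_camera("wrist");cv2.imwrite("pics/w1.png",im[:,:,::-1])
im=arm.read_camera("top");cv2.imwrite("pics/t1.png",cv2.resize(im[180:310,250:460,::-1],None,fx=3.5,fy=3.5))
print("disc",wproj([[500.75,48,48],[496,-54,40]],s))
o=np.array([502.7,91,214]);print(shift([502.7,91,222],s))
```

```text
2.7 [502.6  91.9 259.7] [[-0.043, -0.001, 0.999], [-0.999, 0.0, -0.043], [-0.0, -1.0, -0.001]] [0.2 0.  0. ] 25.4
disc [[322.30872632 285.37447575]
 [321.50296688 374.50474144]]
[0.0038 0.1507 0.0007]
```

View pics/w1.png

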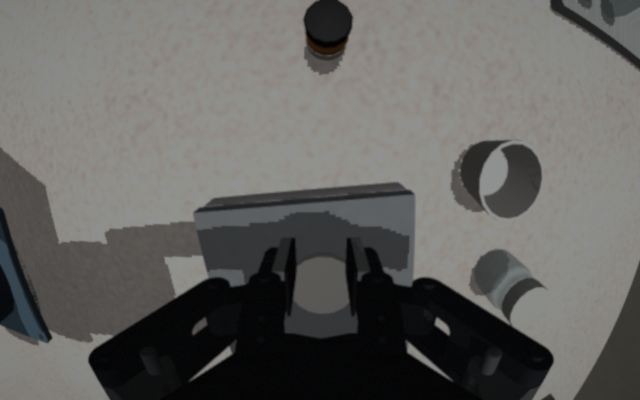

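View pics/t1.png

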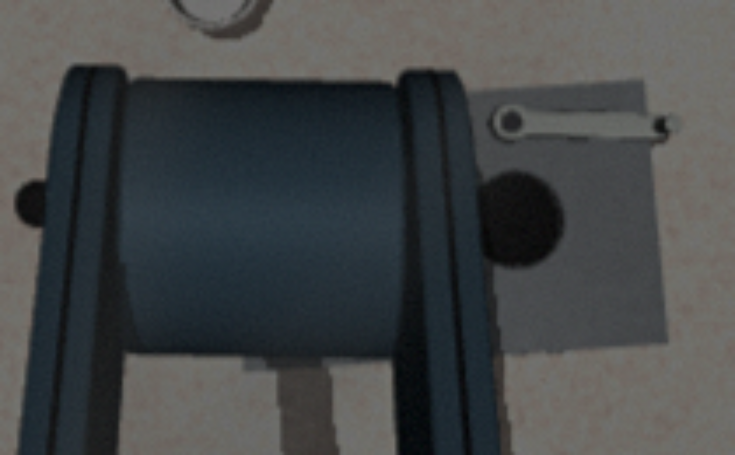

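The fingers bracket the disc at (322,285), as predicted. I lower them behind it.

Call:
move_arm:
  commands:
    - [-0.4, 0.004, 0.13, 0, 0]
    - [-0.4, 0.004, 0.151, 0, 0]
    - [-0.4, 0.004, 0.163, 0, 0]
    - [-0.4, 0.004, 0.171, 0, 0]
    - [-0.4, 0.004, 0.171, 0, 0]

```text
clock: 3.3
tool_pos: [502.8, 91.5, 217.9]
orientation: [[-0.043, 0.001, 0.999], [-0.999, -0.0, -0.043], [-0.0, -1.0, 0.001]]
wrist_force: [-0.1, 0.9, -0.6]
finger_gap: 25.6
```

Run:
```python
from h import *
s=st();im=arm.read_camera("scene");cv2.imwrite("pics/s2.png",cv2.resize(im[100:230,190:410,::-1],None,fx=3.6,fy=3.6,interpolation=cv2.INTER_CUBIC))
im=arm.read_camera("wrist");cv2.imwrite("pics/w2.png",im[:,:,::-1])
```

```text
3.3 [502.8  91.5 217.9] [[-0.043, 0.001, 0.999], [-0.999, -0.0, -0.043], [-0.0, -1.0, 0.001]] [-0.1  0.9 -0.6] 25.6
```

View pics/s2.png

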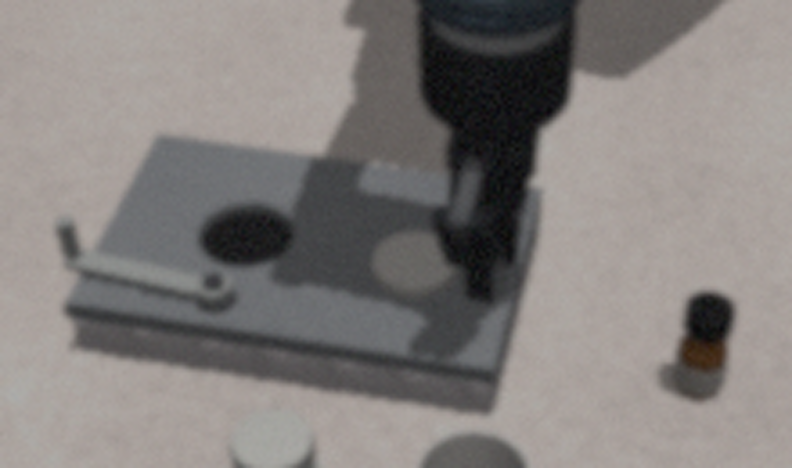

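View pics/w2.png

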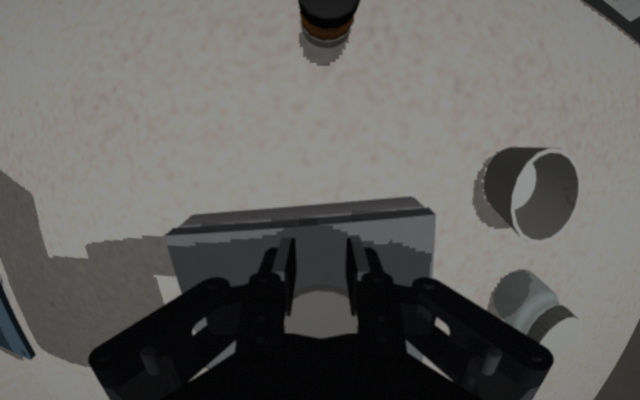

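Call:
move_arm:
  commands:
    - [-0.4, 0, 0.006, 0, 0]
    - [-0.4, 0, 0.012, 0, 0]
    - [-0.4, 0, 0.012, 0, 0]

```text
clock: 3.7
tool_pos: [502.6, 91.1, 214.1]
orientation: [[-0.043, -0.0, 0.999], [-0.999, 0.0, -0.043], [0.0, -1.0, -0.0]]
wrist_force: [0.9, 0.8, 0.9]
finger_gap: 25.5
```

Call:
move_arm:
  commands:
    - [-0.4, 0, 0.004, 0, 0]
    - [-0.4, 0, 0.004, 0, 0]

```text
clock: 3.9
tool_pos: [502.7, 91.1, 213.3]
orientation: [[-0.043, 0.0, 0.999], [-0.999, -0.0, -0.043], [0.0, -1.0, 0.0]]
wrist_force: [-0.8, 1.0, 1.2]
finger_gap: 25.4
```

Call:
move_arm:
  commands:
    - [-0.4, 0, 0.004, 0, 0]
    - [-0.4, 0, 0.004, 0, 0]

```text
clock: 4.1
tool_pos: [502.7, 91.1, 213.3]
orientation: [[-0.043, 0.0, 0.999], [-0.999, -0.0, -0.043], [0.0, -1.0, 0.0]]
wrist_force: [-3.7, -1.1, 11.0]
finger_gap: 25.5
```

Contact with the plate is at TCP z of about 213.3. I raise the fingers 3 mm and start pushing.

Call:
move_arm:
  commands:
    - [-0.4, 0, -0.015, 0, 0]
    - [-0.4, 0.034, -0.015, 0, 0]
    - [-0.4, 0.068, -0.015, -0.001, 0]
    - [-0.4, 0.102, -0.015, -0.002, 0]
    - [-0.4, 0.136, -0.015, -0.002, 0]
    - [-0.4, 0.17, -0.015, -0.003, 0]
    - [-0.4, 0.204, -0.015, -0.003, 0]
    - [-0.4, 0.238, -0.015, -0.004, 0]
    - [-0.4, 0.272, -0.015, -0.004, 0]
    - [-0.4, 0.3, -0.015, -0.005, 0]

```text
clock: 5.1
tool_pos: [498.1, 15.4, 215.9]
orientation: [[-0.044, -0.0, 0.999], [-0.999, -0.0, -0.044], [0.0, -1.0, -0.0]]
wrist_force: [0.1, 0.8, -1.0]
finger_gap: 25.8
```

Run:
```python
from h import *
s=st();im=arm.read_camera("scene");cv2.imwrite("pics/s3.png",cv2.resize(im[100:230,190:410,::-1],None,fx=3.6,fy=3.6,interpolation=cv2.INTER_CUBIC))
im=arm.read_camera("wrist");cv2.imwrite("pics/w3.png",im[:,:,::-1])
print(wproj([[496,-54,40]],s),proj("scene",[496,-54,40]))
m=arm.masks_of("scene","disc_center");print([(d["confidence"],d["extent"]) for d in m])
```

```text
5.1 [498.1  15.4 215.9] [[-0.044, -0.0, 0.999], [-0.999, -0.0, -0.044], [0.0, -1.0, -0.0]] [ 0.1  0.8 -1. ] 25.8
[[323.45202314 347.87296433]] [[258.96570873 164.50107608]]
[(0.45, [267.6, 159.2, 283.8, 178.3])]
```

View pics/s3.png

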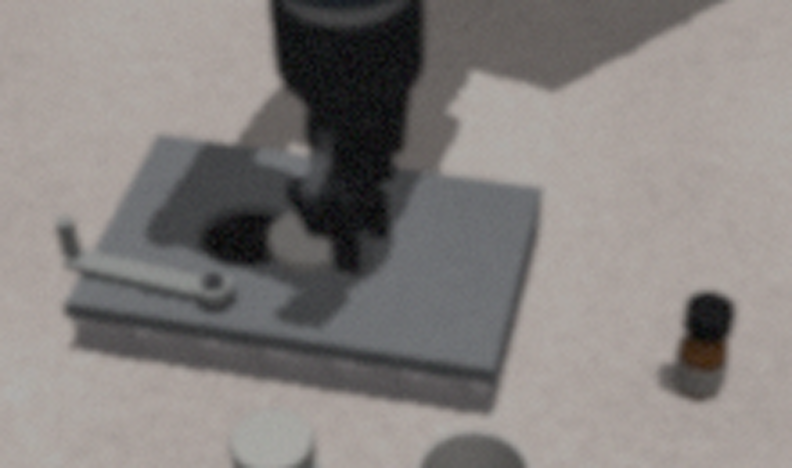

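View pics/w3.png

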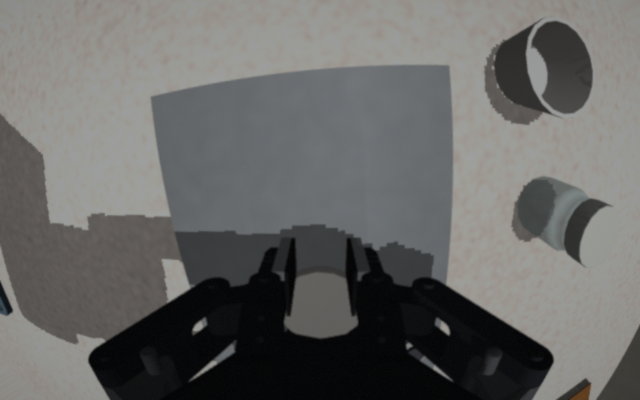

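Run:
```python
from h import *
s=arm.get_state();print(wray([[320,267],[320,269],[320,271]],48,s))
g=cv2.imread("pics/w3.png",0);print(g[258:280,320])
# disc front (left) edge in scene
h=cv2.imread("pics/s3.png");print(ray("scene",np.array([[266,240]])/3.6+[190,100],48))
```

```text
[[496.69955061  10.64658991  48.        ]
 [496.64738294   9.47933561  48.        ]
 [496.59482604   8.30354134  48.        ]]
[62 61 62 61 61 61 61 59 54 53 54 54 56 61 76 92 97 96 97 97 97 96]
[[507.63370714 -38.33938995  48.        ]]
```

Call:
move_arm:
  commands:
    - [-0.4, 0.02, 0, 0, 0]
    - [-0.4, 0.04, 0, 0, 0]
    - [-0.4, 0.06, 0, 0, 0]
    - [-0.4, 0.08, 0, 0, 0]
    - [-0.4, 0.1, 0, 0, 0]
    - [-0.4, 0.115, 0, 0, 0]
    - [-0.4, 0.13, 0, 0, 0]
    - [-0.4, 0.142, 0, 0, 0]
    - [-0.4, 0.152, 0, 0, 0]
    - [-0.4, 0.152, 0, 0, 0]

```text
clock: 6.25
tool_pos: [496.5, -22.0, 216.0]
orientation: [[-0.044, 0.0, 0.999], [-0.999, -0.0, -0.044], [0.0, -1.0, 0.0]]
wrist_force: [-0.8, -0.5, -0.3]
finger_gap: 25.3
```

Run:
```python
from h import *
s=st();im=arm.read_camera("scene");cv2.imwrite("pics/s4.png",cv2.resize(im[100:230,190:410,::-1],None,fx=3.6,fy=3.6,interpolation=cv2.INTER_CUBIC))
im=arm.read_camera("wrist");cv2.imwrite("pics/w4.png",im[:,:,::-1])
print(wproj([[496,-54,40],[496,-27,40],[496,-30,40],[496,-30,48]],s));print(im[255:300,320].mean(1).round())
```

```text
6.25 [496.5 -22.  216. ] [[-0.044, 0.0, 0.999], [-0.999, -0.0, -0.044], [0.0, -1.0, 0.0]] [-0.8 -0.5 -0.3] 25.3
[[323.74504695 300.90409287]
 [321.76368873 259.36575932]
 [321.99895391 264.32037345]
 [322.06242093 271.77824463]]
[63. 63. 64. 62. 59. 54. 54. 58. 68. 83. 95. 97. 98. 97. 97. 98. 97. 97.
 97. 97. 97. 97. 97. 96. 97. 97. 96. 97. 98. 97. 97. 96. 97. 97. 97. 97.
 96. 96. 97. 96. 96. 96. 96. 96. 96.]
```

View pics/s4.png

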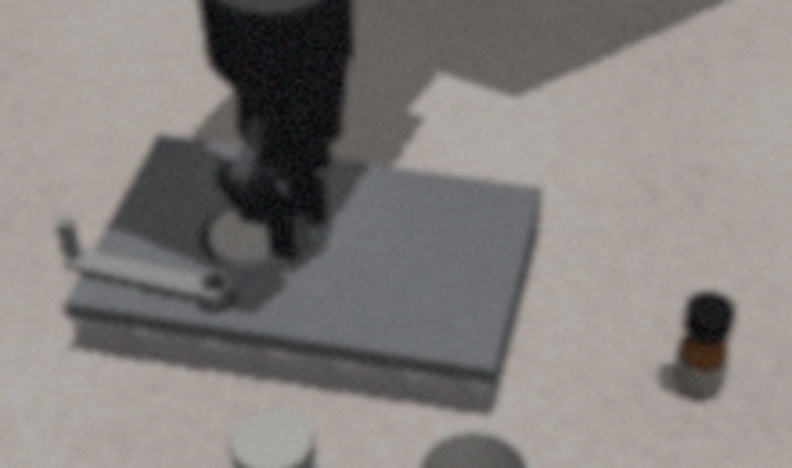

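View pics/w4.png

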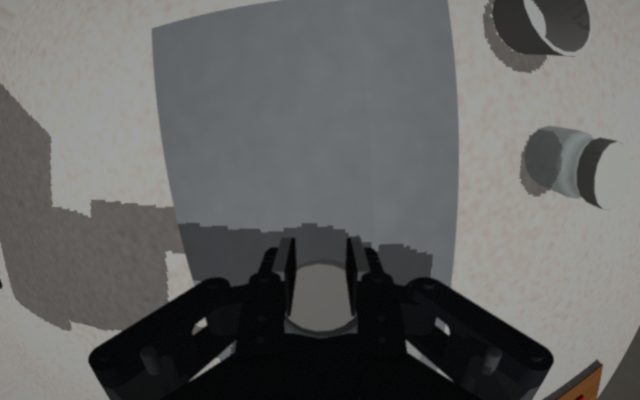

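The disc looks flush: its rear edge is at row 264, which matches z=40. I back off, lift, and move over the peg, which also gives the wrist camera a view of the port.

Call:
move_arm:
  commands:
    - [-0.4, -0.016, 0, 0, 0]
    - [-0.4, -0.016, -0.1, 0, 0]
    - [-0.4, -0.016, -0.2, 0, 0]
    - [-0.4, -0.016, -0.22, 0, 0]
    - [-0.48, 0.15, -0.22, 0.1, 0]
    - [-0.48, 0.3, -0.22, 0.18, 0]
    - [-0.48, 0.45, -0.22, 0.22, 0]
    - [-0.48, 0.45, -0.22, 0.22, 0]

```text
clock: 7.15
tool_pos: [547.8, -140.5, 270.4]
orientation: [[-0.047, 0.002, 0.999], [-0.999, -0.002, -0.047], [0.002, -1.0, 0.002]]
wrist_force: [-0.7, -0.1, 0.3]
finger_gap: 22.5
```

Run:
```python
from h import *
s=st();print(s["joint_pos"].round(2))
for c in("scene","top","wrist"):
    im=arm.read_camera(c);cv2.imwrite(f"pics/{c}5.png",im[:,:,::-1])
a=cv2.imread("pics/scene5.png");cv2.imwrite("pics/s5c.png",cv2.resize(a[100:230,190:410],None,fx=3.6,fy=3.6,interpolation=cv2.INTER_CUBIC))
print(wproj([[496,-54,40],[546.2,-137,75]],s))
print("peg shift",shift([546.2,-137,230],s))
```

```text
7.15 [ 547.8 -140.5  270.4] [[-0.047, 0.002, 0.999], [-0.999, -0.002, -0.047], [0.002, -1.0, 0.002]] [-0.7 -0.1  0.3] 22.5
[-0.45  0.41  1.67 -0.    1.06 -0.4 ]
[[235.6161666   92.28596242]
 [318.56098007 230.1002218 ]]
peg shift [-0.014   0.1617 -0.0073]
```

View pics/wrist5.png

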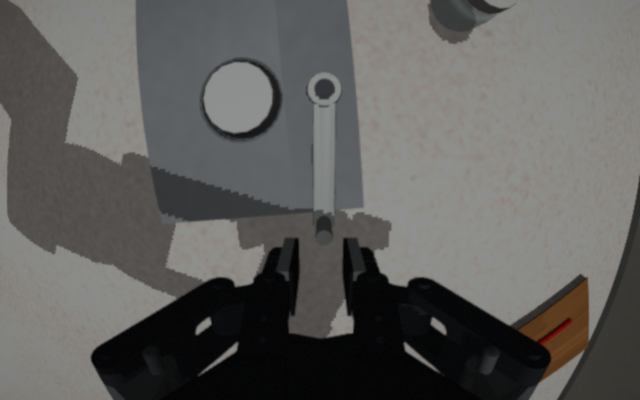

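View pics/s5c.png

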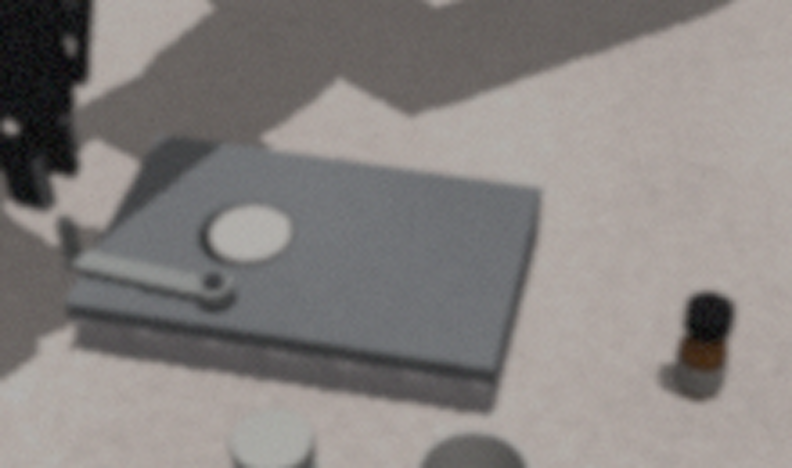

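View pics/top5.png

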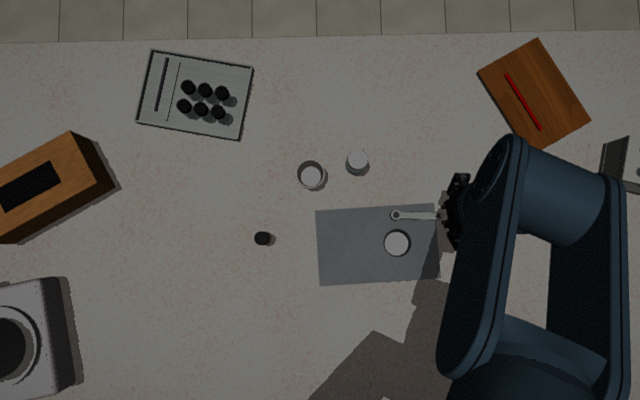

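Run:
```python
from h import *
s=arm.get_state()
def fit(P):
    (x,y),r=cv2.minEnclosingCircle(P[:,:2].astype(np.float32));return (round(x,1),round(y,1)),round(2*r,1),"areaD",
for c,f,box,t in(("wrist","wrist5",(195,50,290,145),130),("top","top5",(380,225,415,262),95),("scene","scene5",(240,150,278,180),115)):
    g=cv2.imread(f"pics/{f}.png",0);l,tt,r,b=box;sub=g[tt:b,l:r];print(c,sub.max(),np.median(sub))
    m=np.zeros(g.shape,np.uint8);th=(int(sub.max())+ (80 if c!="top" else 70))/2
    m[tt:b,l:r]=sub>th;n,L,S,C=cv2.connectedComponentsWithStats(m);k=1+np.argmax(S[1:,4]);L=(L==k).astype(np.uint8)
    cn=max(cv2.findContours(L,cv2.RETR_EXTERNAL,cv2.CHAIN_APPROX_NONE)[0],key=cv2.contourArea).reshape(-1,2)
    for z in(40,48):
        P=wray(cn,z,s) if c=="wrist" else ray(c,cn,z)
        e=cv2.fitEllipse(P[:,:2].astype(np.float32));print(c,z,np.round(e[0],1),np.round(e[1],1))
g=cv2.imread("pics/wrist5.png",0)
m=np.zeros(g.shape,np.uint8);m[50:150,190:290]=g[50:150,190:290]<60;n,L,S,C=cv2.connectedComponentsWithStats(m);k=1+np.argmax(S[1:,4])
ys,xs=np.nonzero(L==k);h=cv2.convexHull(np.c_[xs,ys].astype(np.int32)).reshape(-1,2);e=cv2.fitEllipse(wray(h,40,s)[:,:2].astype(np.float32));print("port wrist",np.round(e[0],1),np.round(e[1],1))
# pivot, peg from wrist
print("pivot",wray([[324,89]],55,s),"pegtop",wray([[323,238]],75,s))
a=cv2.imread("pics/wrist5.png");cv2.imwrite("pics/w5c.png",cv2.resize(a[40:160,170:350],None,fx=4.4,fy=4.4,interpolation=cv2.INTER_CUBIC))
```

```text
wrist 143 99.0
wrist 40 [493.8 -51.9] [45.8 45.9]
wrist 48 [495.9 -52.4] [44.  44.1]
top 125 80.0
top 40 [494.7 -51.9] [43.7 44.2]
top 48 [494.8 -50.6] [43.3 43.8]
scene 176 115.0
scene 40 [494.7 -53.6] [45.1 46.4]
scene 48 [502.8 -49.9] [44.4 45.8]
port wrist [495.6 -53.5] [53.6 54.6]
pivot [[550.38287657 -51.92744599  55.        ]] pegtop [[ 546.12764571 -136.69182536   75.        ]]
```

View pics/w5c.png

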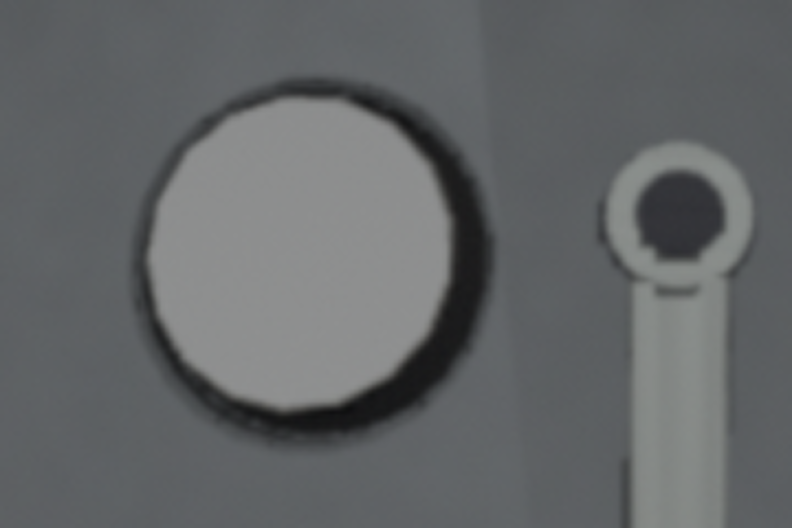

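All three cameras agree on z=40, centred near (494,-52), with a dark ring all round, so the disc is seated. I now straddle the peg.

Call:
move_arm:
  commands:
    - [-0.48, -0.015, 0, -0.0075, 0]
    - [-0.48, -0.015, 0, -0.0075, 0]
    - [-0.48, -0.015, 0.08, -0.0075, 0]
    - [-0.48, -0.015, 0.162, -0.0075, 0]
    - [-0.48, -0.015, 0.162, -0.0075, 0]

```text
clock: 7.8
tool_pos: [543.5, -131.1, 228.2]
orientation: [[-0.042, -0.005, 0.999], [-0.999, 0.002, -0.042], [-0.002, -1.0, -0.005]]
wrist_force: [0.0, 0.5, 0.5]
finger_gap: 22.2
```

Run:
```python
from h import *
s=st();im=arm.read_camera("wrist");cv2.imwrite("pics/w6.png",im[150:400,150:500,::-1])
pv=np.array([550.4,-52.]);R=s["orientation"];p0=s["tool_pos"][:2];d=p0-pv;a0=np.arctan2(d[1],d[0])
end=np.pi+0.0455-2*np.pi  # arm at stop, world angle of -x dir rotated by yaw
print(a0,end-0.1)
tot=(a0-(end-0.1))
tot=tot%(2*np.pi);print("total cw",tot)
for k in np.arange(.1,.96,.1):
    a=a0-k;q=pv+85*np.array([np.cos(a),np.sin(a)])-p0
    v=R.T@np.r_[q,0]/250;print(round(k,2),v.round(3),round(k/np.pi,3))
```

```text
7.8 [ 543.5 -131.1  228.2] [[-0.042, -0.005, 0.999], [-0.999, 0.002, -0.042], [-0.002, -1.0, -0.005]] [0.  0.5 0.5] 22.2
-1.6572932735458394 -3.196092653589793
total cw 1.5387993800439537
0.1 [ 0.019  0.    -0.035] 0.032
0.2 [ 0.013  0.    -0.068] 0.064
0.3 [ 0.003  0.    -0.101] 0.095
0.4 [-0.01   0.001 -0.132] 0.127
0.5 [-0.026  0.001 -0.162] 0.159
0.6 [-0.045  0.001 -0.19 ] 0.191
0.7 [-0.067  0.001 -0.216] 0.223
0.8 [-0.091  0.001 -0.24 ] 0.255
0.9 [-0.118  0.002 -0.261] 0.286
```

View pics/w6.png

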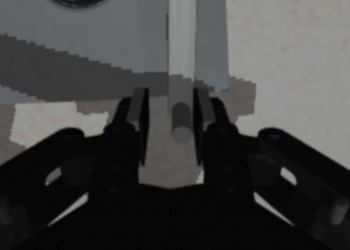

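The peg stands between the pads. I swing the arm round along its arc.

Call:
move_arm:
  commands:
    - [-0.48, 0.019, 0, -0.035, 0.032]
    - [-0.48, 0.013, 0, -0.068, 0.064]
    - [-0.48, 0.003, 0, -0.101, 0.095]
    - [-0.48, -0.01, 0, -0.132, 0.127]
    - [-0.48, -0.026, 0, -0.162, 0.159]
    - [-0.48, -0.045, 0, -0.19, 0.191]
    - [-0.48, -0.067, 0, -0.216, 0.223]
    - [-0.48, -0.091, 0, -0.24, 0.255]
    - [-0.48, -0.091, 0, -0.24, 0.255]

```text
clock: 8.75
tool_pos: [485.7, -106.5, 231.7]
orientation: [[-0.747, 0.001, 0.664], [-0.664, -0.0, -0.747], [-0.001, -1.0, 0.001]]
wrist_force: [0.1, -0.2, 0.5]
finger_gap: 22.2
```

Run:
```python
from h import *
s=st();im=arm.read_camera("wrist");cv2.imwrite("pics/w7.png",im[:,:,::-1])
pv=np.array([550.4,-52.]);R=s["orientation"];p0=s["tool_pos"][:2];d=p0-pv;a0=np.arctan2(d[1],d[0]);print(np.hypot(*d))
end=-np.pi+0.0455-0.1
tot=a0-end;print("total cw",tot)
for k in np.arange(.1,.86,.1):
    a=a0-k;q=pv+85*np.array([np.cos(a),np.sin(a)])-p0
    v=R.T@np.r_[q,0]/250;print(round(k,2),v.round(3),round(k/np.pi,3))
```

```text
8.75 [ 485.7 -106.5  231.7] [[-0.747, 0.001, 0.664], [-0.664, -0.0, -0.747], [-0.001, -1.0, 0.001]] [ 0.1 -0.2  0.5] 22.2
84.62126935010309
total cw 0.7544257793014584
0.1 [-0.001 -0.    -0.034] 0.032
0.2 [-0.007 -0.    -0.067] 0.064
0.3 [-0.016 -0.    -0.1  ] 0.095
0.4 [-0.029 -0.    -0.132] 0.127
0.5 [-0.044 -0.    -0.162] 0.159
0.6 [-0.063 -0.    -0.19 ] 0.191
0.7 [-0.084 -0.    -0.217] 0.223
0.8 [-0.108 -0.    -0.241] 0.255
```

View pics/w7.png

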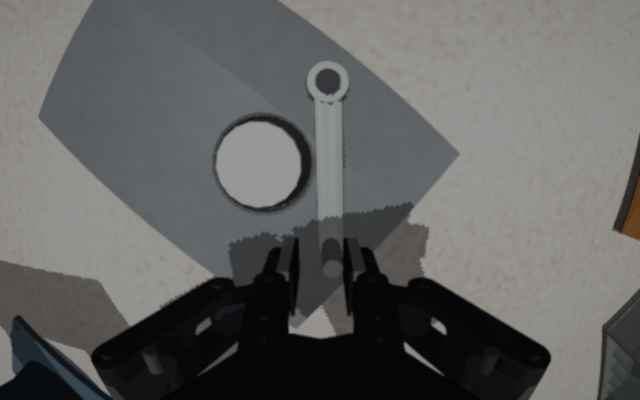

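Call:
move_arm:
  commands:
    - [-0.48, -0.001, 0, -0.034, 0.032]
    - [-0.48, -0.007, 0, -0.067, 0.064]
    - [-0.48, -0.016, 0, -0.1, 0.095]
    - [-0.48, -0.029, 0, -0.132, 0.127]
    - [-0.48, -0.044, 0, -0.162, 0.159]
    - [-0.48, -0.063, 0, -0.19, 0.191]
    - [-0.48, -0.073, 0, -0.203, 0.207]
    - [-0.48, -0.084, 0, -0.217, 0.223]
    - [-0.48, -0.084, 0, -0.217, 0.223]
    - [-0.48, -0.084, 0, -0.217, 0.223]

```text
clock: 9.8
tool_pos: [466.0, -53.0, 230.9]
orientation: [[-1.0, 0.001, 0.029], [-0.029, -0.0, -1.0], [-0.001, -1.0, 0.0]]
wrist_force: [-0.6, -0.2, 0.8]
finger_gap: 22.1
```

Run:
```python
from h import *
s=st();im=arm.read_camera("wrist");cv2.imwrite("pics/w8.png",im[:,:,::-1])
```

```text
9.8 [466.  -53.  230.9] [[-1.0, 0.001, 0.029], [-0.029, -0.0, -1.0], [-0.001, -1.0, 0.0]] [-0.6 -0.2  0.8] 22.1
```

View pics/w8.png

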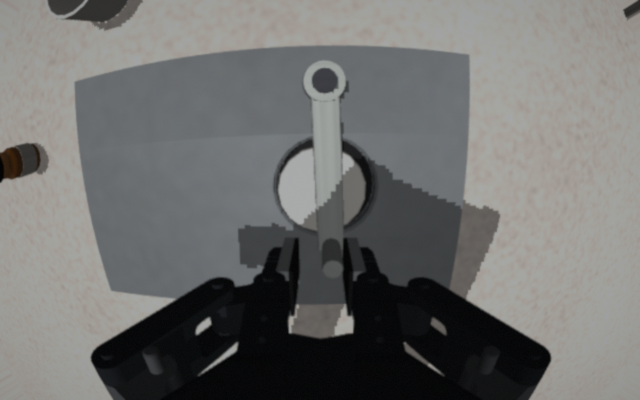

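Call:
move_arm:
  commands:
    - [-0.48, 0, 0, -0.006, 0]
    - [-0.48, 0, 0, -0.012, 0]
    - [-0.48, 0, 0, -0.012, 0]

```text
clock: 10.15
tool_pos: [465.6, -49.9, 230.6]
orientation: [[-1.0, 0.0, 0.026], [-0.026, -0.0, -1.0], [-0.0, -1.0, 0.0]]
wrist_force: [-0.4, 0.1, -0.0]
finger_gap: 22.3
```

Call:
move_arm:
  commands:
    - [-0.48, 0, 0, -0.006, 0]
    - [-0.48, 0, 0, -0.006, 0]

```text
clock: 10.35
tool_pos: [465.6, -49.1, 230.6]
orientation: [[-1.0, 0.0, 0.027], [-0.027, -0.002, -1.0], [-0.0, -1.0, 0.002]]
wrist_force: [-0.9, -6.8, -0.1]
finger_gap: 22.1
```

Call:
move_arm:
  commands:
    - [-0.48, 0, 0, -0.004, 0]
    - [-0.48, 0, 0, -0.004, 0]

```text
clock: 10.55
tool_pos: [465.6, -48.8, 230.6]
orientation: [[-1.0, 0.0, 0.027], [-0.027, -0.004, -1.0], [-0.0, -1.0, 0.004]]
wrist_force: [-0.2, -9.8, -1.5]
finger_gap: 22.7
```

The stop is reached: force rises with almost no further motion. I back off to centre the peg between the pads and lift clear.

Call:
move_arm:
  commands:
    - [-0.48, 0, 0, 0.014, 0]
    - [-0.48, 0, 0, 0.024, 0]
    - [-0.48, 0, 0, 0.024, 0]
    - [-0.48, 0, -0.1, 0.024, 0]
    - [-0.48, 0, -0.25, 0.024, 0]
    - [-0.48, 0, -0.4, 0.024, 0]
    - [-0.48, 0.2, -0.5, 0.1, 0]
    - [-0.48, 0.4, -0.5, 0.3, 0]
    - [-0.48, 0.4, -0.5, 0.5, 0]
    - [-0.48, 0.4, -0.5, 0.6, 0]

```text
clock: 11.55
tool_pos: [367.8, -200.1, 356.2]
orientation: [[-1.0, 0.001, 0.027], [-0.027, -0.001, -1.0], [-0.001, -1.0, 0.001]]
wrist_force: [1.8, 0.4, 0.5]
finger_gap: 22.2
```

Run:
```python
from h import *
s=st()
for c in("scene","top"):
    im=arm.read_camera(c);cv2.imwrite(f"pics/{c}9.png",im[:,:,::-1])
a=cv2.imread("pics/scene9.png")[120:270,190:410];b=cv2.imread("pics/top9.png")[130:310,240:460]
cv2.imwrite("pics/c9a.png",cv2.resize(a,None,fx=3.6,fy=3.6,interpolation=cv2.INTER_CUBIC));cv2.imwrite("pics/c9b.png",cv2.resize(b,None,fx=3.3,fy=3.3,interpolation=cv2.INTER_CUBIC))
```

```text
11.55 [ 367.8 -200.1  356.2] [[-1.0, 0.001, 0.027], [-0.027, -0.001, -1.0], [-0.001, -1.0, 0.001]] [1.8 0.4 0.5] 22.2
```

View pics/c9a.png

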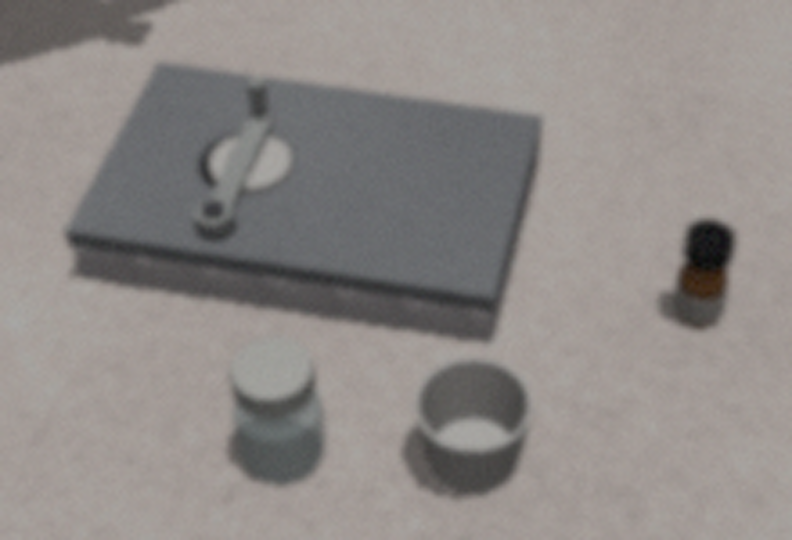

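View pics/c9b.png

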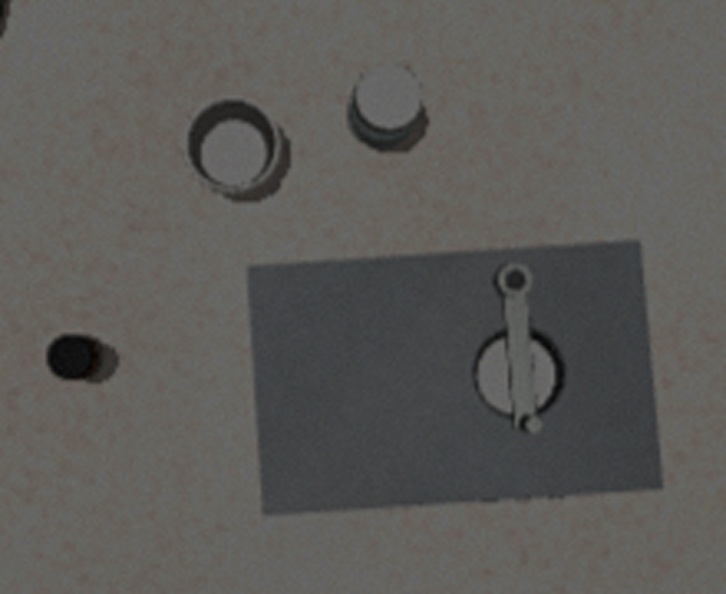

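Both views show the arm straight across the seated disc, with the vial, jar and dish unmoved. I let the robot settle and hand in.

Call:
move_arm:
  commands:
    - [-0.48, 0, 0, 0, 0]
    - [-0.48, 0, 0, 0, 0]
    - [-0.48, 0, 0, 0, 0]

```text
clock: 11.95
tool_pos: [369.5, -198.5, 355.2]
orientation: [[-1.0, -0.0, 0.028], [-0.028, 0.001, -1.0], [0.0, -1.0, -0.001]]
wrist_force: [0.3, 0.2, 0.2]
finger_gap: 22.2
```

```bash
python3 -c "
from rig import arm
print(arm.hand_in())"
```

```text
the job is handed in; nothing more can be done
None
```

I slid the disc along the plate with two fingertips until it dropped into the port. I then pushed the retaining arm round by its peg to its stop, and handed the job in at about 12 s on the clock.

- **Disc:** before I swung the arm, all three cameras put it level with the plate at about (494, -52). A dark ring showed all round it. No force peak showed at the pauses between moves.
- **Retaining arm:** it was firmly at its stop. Force rose to about 10 N while the tool moved only about 0.3 mm further.
- **After letting go:** the scene and top views show the arm lying across the middle of the disc and staying there. The vial, jar and dish stand where they started, and the robot is clear.

No check failed. I judged the final arm angle from the stop force and the pictures; I did not compute it.

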